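# Level the speaker shelf with a spirit level

## Task

First lay the spirit level upright on the little wooden shelf, lengthwise, and let go of it; then turn the black knob of the shelf's levelling foot until the bubble is centred between its two rings. Then press the level firmly but not hard down on the shelf and finish like that, still pressing it with the bubble centred: do not let go at the end. Set the level down gently, do not drop it, and leave the candle, the mug and the bowl where they stand.

Things in the scene. Friction and masses are not known exactly. Their poses are not given: they have to be found in the camera images.
- level: spirit level: aluminium bar 150 mm long (its x), 24 wide (y), 40 high (z), about 0.25 kg, standing on its long base on the table. Origin at its centre, 20 mm above its base. The middle 56 mm of its top is a window: a greenish vial along x with a white bubble and two black rings. The solid 47 mm at either end reach full height and can be pressed on.
- bubble (a joint): place of the white bubble (20 mm long) in the vial, in m along the level's own +x from the middle: 0 is centred, limits 0.018 either way. It drifts to the HIGHER end, 0.40 mm per milliradian of tilt along x, and needs about 1.5 s to settle. With the level lengthwise on the shelf it moves 4.8 mm per radian of knob turn.
- board: the shelf's board, three pale wooden slats, 170 (its x) by 300 (its y) by 18 mm (z), top about 58 mm above the table. It hinges about its x; only the knob moves it, a press does not. Its +y end is carried by the levelling foot and starts low by 0.7 to 1.8 degrees. Origin on the hinge line, at the underside, half-way across x: the board spans y -80 to +220 mm, z 0 to 18 mm.
- lay_spot (a point): point on the board's top, on its lengthwise middle line, 15 mm from the hinge towards the knob: a good place for the middle of the level's base, the level lying along the board's y, either way round. Axes as the board's. The level's end is then 95 mm from the knob's axis.
- knob_grip (a point): centre of the levelling foot's knob: upright ribbed black round knob, 36 mm diameter, 30 high, over the board 185 mm from the hinge, this point 85 mm above the table, 27 over the level board. It turns about the vertical at a fixed height, is stiff (0.12 N m) and stays put. CLOCKWISE from above raises the board there, 2.2 mm per radian; level is 1.1 to 2.6 radians clockwise from the start.
- candle: bystander: off-white pillar candle, 68 mm diameter, 110 mm high, origin at the underside
- mug: bystander: white mug, 84 mm diameter, 85 mm high, origin at the underside
- bowl: bystander: white bowl, 100 mm diameter, 50 mm high, origin at the underside

How it is judged:
By the outcome, as a careful person would: the job done as asked, in the order asked, and still so for the second after the job is handed in, while the arm keeps its last pose, push and grip.
It also fails if it takes over 72 s, if anything falls off the work surface, if the arm or the gripper's body presses on something with over 40 N, if the wrist force passes 120 N, or if a joint passes its speed limit or range.

## Robot

A 6-joint arm with a two-finger parallel gripper is mounted at the origin on the work surface. World frame = base frame: x ahead of the robot, y to its left, z up, the work surface at z = 0. Lengths are in m, angles in rad, forces in N, time in s.
With the tool pointing down it reaches from about 0.325 to 0.75 m from the base axis. Payload 7.6 kg.
Tool frame: the origin (TCP) lies midway between the tips of the shut fingers; the grasp point (between the pads) lies 19 mm behind it (robot.grip_depth is the distance from the TCP to the grasp point, in m); z points along the fingers, y is the direction in which the jaws open and shut (so a half turn about z gives the same grasp; the last joint's range is limited). The gripper opens to 85 mm and grips with 20 to 120 N. Pads are 22 mm wide; open, the fingers measure 114 mm over their backs; the gripper's body (76 mm by 85 mm) begins 54 mm behind the grasp point. The pads swing forward as they close: fully open they stand 13 mm farther back than shut.
Start: joints at [-0.07, 0.052, 1.401, -0, 1.689, -0.07], TCP at [0.525, 0, 0.231] pointing down, gripper open.
Joint ranges: [-2.9, 2.9], [-0.91, 2.17], [0.12, 2.37], [-1.06, 4.2], [0.26, 2.73], [-2.93, 2.93]. Speed limits (rad/s): [2.57, 2.57, 3.01, 3.14, 3.14, 3.14].

## Interface

Orientations are given as [roll, pitch, yaw] about the fixed x, y, z axes, in that order (R = Rz(yaw) Ry(pitch) Rx(roll)).
In Python, from bench import robot gives the robot as it stands.
- The arm moves only by the shell command python3 -m crank 'ROWS' [FORCE]. ROWS is JSON, a list of rows, each a list of 3 entries, a list of its own where there are three numbers: the shift along the tool's x, y, z in units of 1000 mm (1.0 is 1000 mm), then the turn about the tool's z in units of 60 degrees (1.0 is 60 degrees), then the opening in per cent of the stroke, from 0 (shut) to 100 (fully open). A call has 1 to 20 rows; each row is the pose to reach, as a shift and turn from the pose commanded when the call began, along the tool's axes at that moment; what a row does not reach only later rows make up. A row lasts 1/10 s, in which the tool goes at most 50 mm and 8.59 degrees, less where a joint would pass 70% of its speed; a pose out of reach is approached as far as the arm can. A call with a number of a shift or a turn outside -1 to 1 is refused whole. A call with a gripper value outside its range is refused whole. The fingers move at their own pace and stop on an object; FORCE is the grip in N (left out, the last holds). Time passes only in rows, so rows that repeat a pose let the fingers close. It gives the time, the measured TCP pose, the force and the opening at its end, in the units of the state.
- robot.get_state(): the state, without advancing time (a new reading comes with each control period).
- robot.snapshot(name): name is "scene" or "side" or "wrist"; returns the picture (480x640x3 uint8, blue, green, red); there is no depth.
- robot.calibration(name): a dict with "fov_y" (degrees; the focal length in pixels is half the picture's height over the tangent of half this angle, whatever the lens; pixels are square), "cx", "cy" (the principal point, pixels), "distortion" ([k1, k2, p1, p2, k3] as OpenCV has them; the pictures are not rectified), "eye" and "attitude" of the camera in the world. Camera axes: x right, y down, z forward; pixel columns grow to the right and rows downward; lengths in m; the calibration is good to about 2 mm. A picture is of the moment at which its call begins: read the wrist's pose just before it. calibration takes no time and is no camera call; for the wrist camera it gives the pose at the moment of the call.
- robot.finish_job(): hands the job in, once; it reports no verdict.
Trained networks look in the newest picture that a camera, given by its name, has taken for a name from the list of things; names that differ only in an ending like _2 or _b are one class to them, and where a whole thing is asked for, a point or a joint stands for the part that bears it (a point fixed in the world has none). Each returns a list of dicts, best first, with "score" (0 to 1); they miss things now and then, are a little off and sometimes report something else, mostly with a low value. They report only what shows in the picture. A call takes as long as a camera call.
- robot.recognise(camera, target): "rect" ([left, top, right, bottom] in pixels, round what is visible of it).
- robot.regions_of(camera, target): "pixels" (480x640 bool, what is visible of it) and "rect" ([left, top, right, bottom] in pixels, round what is visible of it).
The state is a dict: "time": time; "qpos": joint angles; "dq": joint speeds; "tau": joint torques, N m; "tcp_pos": TCP position; "orientation": TCP orientation; "ft_force": force on the tool from outside, world axes, zero at the start; "moment": the same for the moment, N m; "opening": opening from 0.0 (shut) to 1.0 (fully open).
Only numpy, scipy, OpenCV 4.12 (cv2) and the standard library are available. Lean on these libraries where they do the work, as an engineer would, in place of code of your own. Each camera call takes 0.05 s, during which the arm holds its last target.

## Working session

There is one attempt and no reset: what is moved stays moved. The work goes in short steps, Python scripts to look and compute and a shell command to move; the robot and the scene stay as the last step left them, time stands still between calls to the robot, and variables do not carry over. Pictures are saved under pics/ and viewed, and the job is handed in when it is done.

```bash
ls; mkdir -p pics; python3 - <<'E'
from bench import robot
import cv2
for n in ("scene","side","wrist"):
    im=robot.snapshot(n); cv2.imwrite(f"pics/{n}0.png",im)
    c=robot.calibration(n); print(n,c)
    for t in ("level","board","knob_grip","lay_spot","candle","mug","bowl"):
        print(t,[(r['score'],r['rect']) for r in robot.recognise(n,t)][:2])
print(robot.get_state())
E
```

```text
pics
scene {'fov_y': 50.79136201182121, 'cx': 306.537527594266, 'cy': 240.9736776561095, 'distortion': array([-0.06478805,  0.        ,  0.        ,  0.        ,  0.        ]), 'eye': array([1.43513039, 0.1918908 , 0.83634882]), 'attitude': array([-2.26535337,  0.01069285,  1.74010441])}
level [(0.91, [173.3, 210.2, 193.7, 257.4]), (0.67, [237.1, 230.8, 382.5, 307.0])]
board [(0.57, [239.3, 230.9, 384.8, 304.7])]
knob_grip [(0.64, [354.8, 247.1, 370.1, 274.3])]
lay_spot [(0.79, [237.4, 229.4, 378.6, 310.0]), (0.44, [354.9, 247.9, 372.1, 273.9])]
candle [(0.89, [184.3, 276.5, 226.9, 331.4])]
mug [(0.92, [114.0, 248.7, 170.6, 297.6])]
bowl [(0.71, [432.7, 207.4, 469.5, 240.0])]
side {'fov_y': 53.56176790752375, 'cx': 326.4899000549029, 'cy': 234.2780570869492, 'distortion': array([-0.02573874,  0.        ,  0.        ,  0.        ,  0.        ]), 'eye': array([0.16930312, 0.91795592, 0.91120069]), 'attitude': array([-2.27529368,  0.02085992, -2.75820864])}
level [(0.88, [361.8, 184.4, 407.4, 198.8]), (0.27, [253.0, 204.2, 363.6, 294.8])]
board [(0.79, [254.1, 205.8, 362.7, 295.5])]
kno
[... 761 characters left out ...]
[(0.68, [408.3, 444.1, 448.4, 478.9])]
bowl []
{'time': 1.2, 'qpos': array([-7.03215689e-02,  5.21917033e-02,  1.40072823e+00, -5.43211247e-06,
        1.68862931e+00, -7.02722908e-02]), 'dq': array([-0.00014735,  0.00061208, -0.00089856,  0.00216915, -0.00042542,
        0.00058023]), 'tau': array([ 1.61150339e-03, -3.81531179e+01, -3.60312295e+01,  2.92199229e-05,
        4.25358564e-05,  2.68169367e-05]), 'tcp_pos': array([5.25001986e-01, 9.96985538e-06, 2.31313416e-01]), 'orientation': array([3.14154973e+00, 8.42877317e-06, 1.57074641e+00]), 'ft_force': array([-0.75718424,  0.51675744,  0.09759289]), 'moment': array([-0.01166335, -0.03262374, -0.00462012]), 'opening': 0.9993898002830003}
```

View images.

View pics/scene0.png

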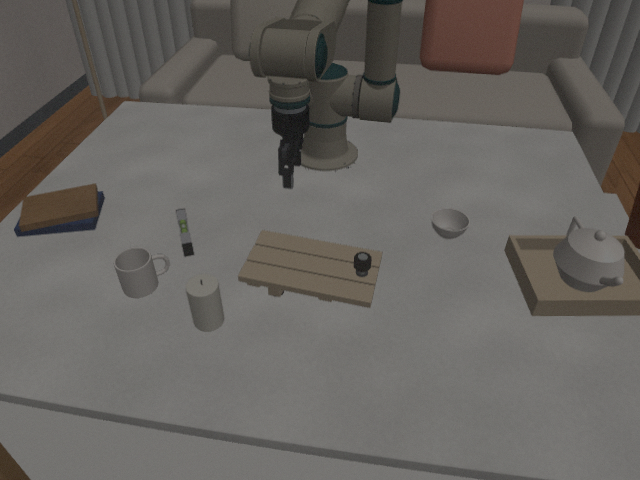

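View pics/side0.png

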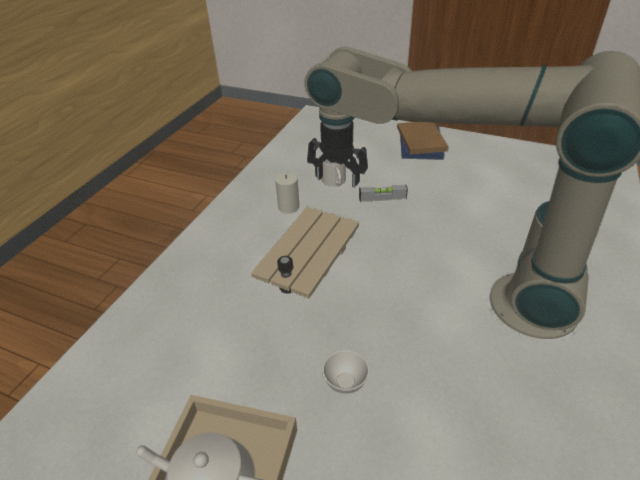

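View pics/wrist0.png

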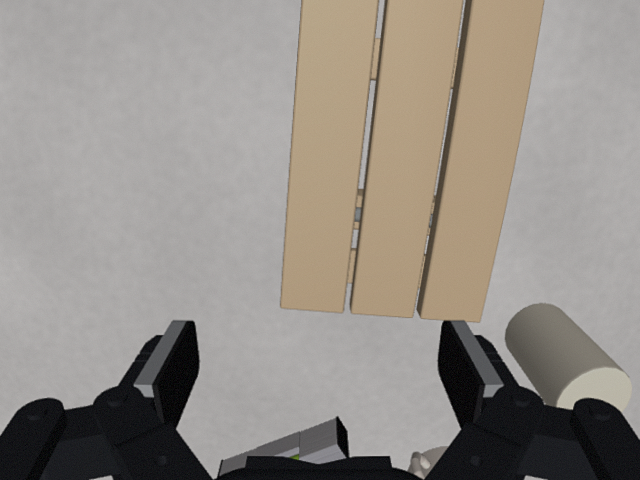

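```bash
cat > h.py <<'E'
from bench import robot
import numpy as np, cv2
from scipy.spatial.transform import Rotation as R
def K(c):
    f=240/np.tan(np.radians(c['fov_y'])/2)
    return np.array([[f,0,c['cx']],[0,f,c['cy']],[0,0,1]])
def rot(c): return R.from_euler('xyz',c['attitude']).as_matrix()
def onz(c,px,z):
    u=cv2.undistortPoints(np.array(px,float).reshape(-1,1,2),K(c),c['distortion']).reshape(-1,2)
    d=np.c_[u,np.ones(len(u))]@rot(c).T
    return c['eye']+d*((z-c['eye'][2])/d[:,2])[:,None]
def proj(c,P):
    M=rot(c).T; P=np.array(P,float).reshape(-1,3)
    return cv2.projectPoints(P,cv2.Rodrigues(M)[0],-M@c['eye'],K(c),c['distortion'])[0].reshape(-1,2)
E
python3 - <<'E'
from h import *
np.set_printoptions(precision=4,suppress=True)
c=robot.calibration('scene');s=robot.calibration('side');w=robot.calibration('wrist')
print('level scene',onz(c,[[181,209],[186,254]],0.04),'side',onz(s,[[360,189],[407,187]],0.04))
print('board scene',onz(c,[[258,234],[242,273],[382,252],[375,299]],0.056))
print('board wrist near',onz(w,[[281,307],[482,322],[304,0],[544,0]],0.058))
print('knob',onz(c,[[362,256]],0.1),onz(s,[[286,259]],0.1))
print('candle',onz(c,[[205,325]],0.0),'mug',onz(c,[[139,292]],0),'bowl',onz(c,[[451,237]],0))
E
```

```text
level scene [[ 0.4144 -0.3336  0.04  ]
 [ 0.5877 -0.2558  0.04  ]] side [[ 0.553  -0.2696  0.04  ]
 [ 0.4162 -0.332   0.04  ]]
board scene [[ 0.5053 -0.0966  0.056 ]
 [ 0.6466 -0.0986  0.056 ]
 [ 0.5254  0.2077  0.056 ]
 [ 0.6799  0.2015  0.056 ]]
board wrist near [[ 0.4932 -0.0873  0.058 ]
 [ 0.6633 -0.1028  0.058 ]
 [ 0.5145  0.1423  0.058 ]
 [ 0.6798  0.1473  0.058 ]]
knob [[0.5969 0.1641 0.1   ]] [[0.6009 0.1626 0.1   ]]
candle [[ 0.762  -0.1557  0.    ]] mug [[ 0.6913 -0.341  -0.    ]] bowl [[0.3722 0.3838 0.    ]]
```

```bash
python3 -m crank '[[[-0.05,-0.007,0],0.14,100],[[-0.1,-0.013,0],0.28,100],[[-0.15,-0.02,0],0.42,100],[[-0.2,-0.027,0],0.56,100],[[-0.25,-0.033,0],0.7,100],[[-0.3,-0.04,0],0.84,100],[[-0.3,-0.04,0],0.98,100],[[-0.3,-0.04,0],1.0,100],[[-0.3,-0.04,0],1.0,100],[[-0.3,-0.04,0],1.0,100]]'
python3 - <<'E'
from h import *
np.set_printoptions(precision=4,suppress=True)
print(robot.get_state()['orientation'],robot.get_state()['qpos'])
w=robot.calibration('wrist');im=robot.snapshot('wrist');cv2.imwrite('pics/w1.png',im)
for r in robot.regions_of('wrist','level')[:2]:
    m=r['pixels'].astype(np.uint8);print(r['score'],r['rect'],m.sum())
    cs=max(cv2.findContours(m,0,1)[0],key=cv2.contourArea)
    P=onz(w,cs.reshape(-1,2),0.04)[:,:2]
    b=cv2.minAreaRect((P*1000).astype(np.float32));print(b)
E
```

```text
time: 2.2
tcp_pos: [0.4854, -0.299, 0.2315]
orientation: [3.141, -0.0, 0.528]
ft_force: [0.1, -0.5, -0.0]
opening: 1.0
[ 3.1413 -0.0003  0.528 ] [-0.6169  0.1796  1.2626  0.0002  1.699   0.426 ]
0.64 [316.4, 190.5, 324.3, 210.3] 182
((483.01837158203125, -299.58966064453125), (14.810712814331055, 8.804912567138672), 30.230745315551758)
```

View pics/w1.png

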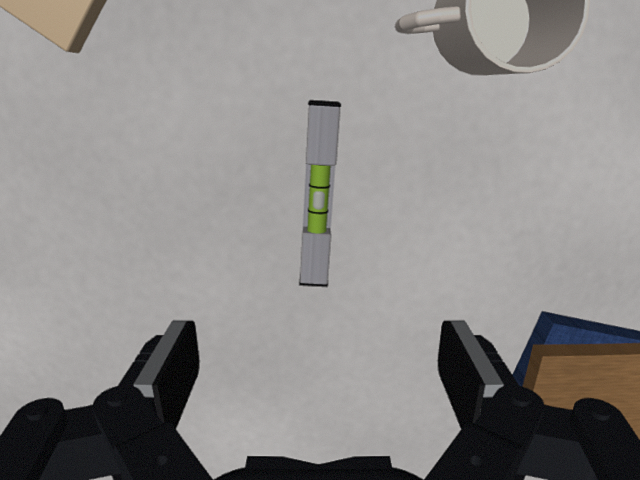

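```bash
python3 - <<'E'
from h import *
np.set_printoptions(precision=4,suppress=True)
w=robot.calibration('wrist')
P=onz(w,[[309,106],[340,107],[300,285],[327.5,285.5]],0.04);print(P)
a=(P[0]+P[1])/2;b=(P[2]+P[3])/2;d=a-b
print((a+b)/2,np.linalg.norm(d),np.degrees(np.arctan2(d[1],d[0])))
s=robot.get_state();print(s['tcp_pos'],s['orientation'])
t=R.from_euler('xyz',s['orientation']).as_matrix();print(t.T@((a+b)/2-s['tcp_pos']))
E
```

```text
[[ 0.5424 -0.2569  0.04  ]
 [ 0.5534 -0.2774  0.04  ]
 [ 0.4104 -0.3236  0.04  ]
 [ 0.4218 -0.3442  0.04  ]]
[ 0.482  -0.3005  0.04  ] 0.14774983705136033 26.858953375246433
[ 0.4854 -0.299   0.2316] [ 3.1412 -0.0003  0.527 ]
[-0.0038 -0.0005  0.1916]
```

```bash
python3 -m crank '[[[-0.004,0,0.04],0.055,100],[[-0.004,0,0.08],0.055,100],[[-0.004,0,0.12],0.055,100],[[-0.004,0,0.16],0.055,100],[[-0.004,0,0.19],0.055,100],[[-0.004,0,0.21],0.055,100],[[-0.004,0,0.2235],0.055,100],[[-0.004,0,0.2235],0.055,100],[[-0.004,0,0.2235],0.055,0],[[-0.004,0,0.2235],0.055,0],[[-0.004,0,0.2235],0.055,0],[[-0.004,0,0.2235],0.055,0],[[-0.004,0,0.2235],0.055,0],[[-0.004,0,0.2235],0.055,0],[[-0.004,0,0.2235],0.055,0],[[-0.004,0,0.2235],0.055,0]]' 25
python3 - <<'E'
from h import *
cv2.imwrite('pics/w2.png',robot.snapshot('wrist'))
E
```

```text
time: 3.9
tcp_pos: [0.4819, -0.3022, 0.0087]
orientation: [3.141, -0.001, 0.466]
ft_force: [-1.5, 1.1, 5.4]
opening: 0.28
```

View pics/w2.png

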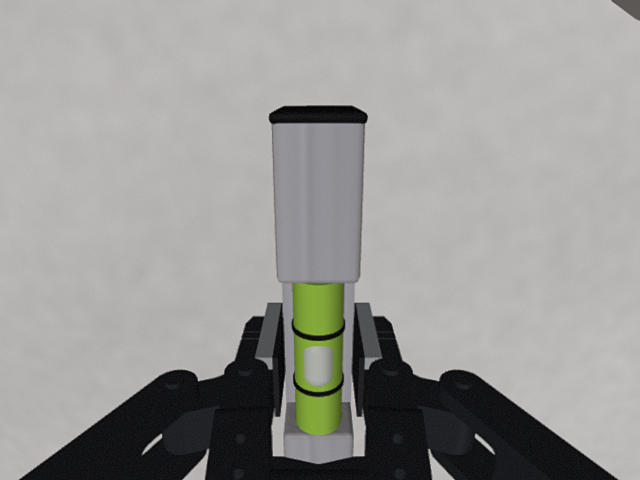

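```bash
python3 -m crank '[[[0,0,-0.01],0,0],[[0,0,-0.03],0,0],[[0,0,-0.06],0,0],[[0,0,-0.1],0,0],[[0.02,-0.02,-0.13],-0.1,0],[[0.05,-0.05,-0.14],-0.2,0],[[0.085,-0.08,-0.14],-0.32,0],[[0.12,-0.113,-0.14],-0.44,0],[[0.15,-0.145,-0.14],-0.56,0],[[0.18,-0.175,-0.14],-0.68,0],[[0.21,-0.2,-0.14],-0.8,0],[[0.224,-0.216,-0.14],-0.9,0],[[0.229,-0.223,-0.14],-0.97,0],[[0.229,-0.223,-0.14],-0.97,0],[[0.229,-0.223,-0.14],-0.97,0],[[0.229,-0.223,-0.14],-0.97,0]]' 
python3 - <<'E'
from h import *
cv2.imwrite('pics/w3.png',robot.snapshot('wrist'));cv2.imwrite('pics/s3.png',robot.snapshot('scene'))
print(robot.get_state())
w=robot.calibration('wrist')
print(w['eye'])
E
```

```text
time: 5.55
tcp_pos: [0.5857, -0.0007, 0.1478]
orientation: [-3.141, 0.0, 1.479]
ft_force: [0.1, -0.1, -2.4]
opening: 0.276
{'time': 5.65, 'qpos': array([-6.41516903e-02,  2.61905909e-01,  1.33479129e+00, -8.39419008e-05,
        1.54493075e+00,  2.69093433e-02]), 'dq': array([ 0.00020211,  0.00127079, -0.00104432,  0.00068375, -0.00080709,
       -0.0053241 ]), 'tau': array([ 1.43809975e-01, -4.70800316e+01, -3.63532913e+01,  1.40433566e-02,
        3.45450164e-03,  1.18730287e-02]), 'tcp_pos': array([ 0.58580055, -0.00067924,  0.14785064]), 'orientation': array([-3.14155963e+00,  8.48330521e-05,  1.47973747e+00]), 'ft_force': array([-0.70887458, -1.24409048, -2.11138854]), 'moment': array([-0.0067793 ,  0.04353172,  0.00146142]), 'opening': 0.2801437805205648}
[0.59258544 0.08422127 0.29044879]
```

View pics/w3.png

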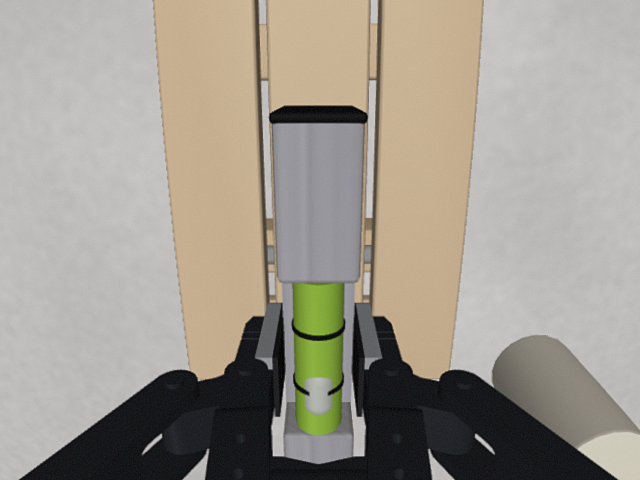

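View pics/s3.png

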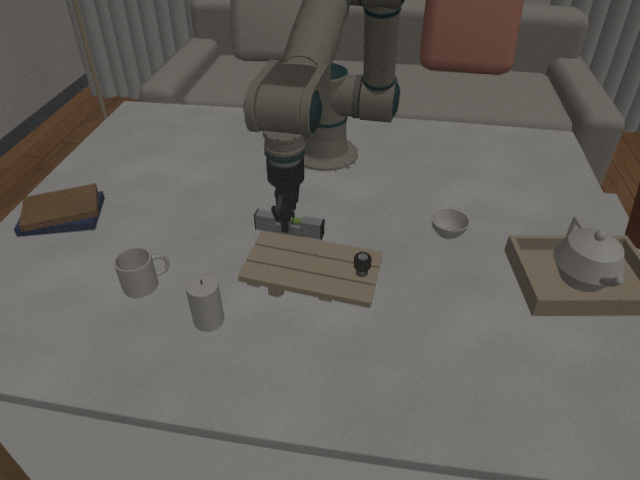

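```bash
python3 -m crank '[[[0,0,0.03],0,0],[[0,0,0.055],0,0],[[0,0,0.068],0,0],[[0,0,0.074],0,0],[[0,0,0.076],0,0],[[0,0,0.077],0,0],[[0,0,0.078],0,0],[[0,0,0.078],0,0]]' 20
python3 -m crank '[[[0,0,0.001],0,0],[[0,0,0.001],0,0]]'
python3 -m crank '[[[0,0,0.001],0,0],[[0,0,0.001],0,0]]'
```

```text
time: 6.45
tcp_pos: [0.5864, 0.0001, 0.0706]
orientation: [3.14, -0.0, 1.482]
ft_force: [-0.2, -0.5, -3.1]
opening: 0.276
time: 6.65
tcp_pos: [0.586, 0.0001, 0.069]
orientation: [3.141, -0.0, 1.482]
ft_force: [-0.2, 0.7, -2.7]
opening: 0.276
time: 6.85
tcp_pos: [0.5861, 0.0002, 0.0682]
orientation: [3.141, 0.0, 1.482]
ft_force: [0.1, 0.7, 0.1]
opening: 0.273
```

```bash
python3 -m crank '[[[0,0,0.001],0,0],[[0,0,0.001],0,0]]'
python3 -m crank '[[[0,0,0.001],0,0],[[0,0,0.001],0,0]]'
python3 -c "
from h import *
cv2.imwrite('pics/w4.png',robot.snapshot('wrist'))"
```

```text
time: 7.05
tcp_pos: [0.5863, 0.0004, 0.0675]
orientation: [3.141, -0.0, 1.482]
ft_force: [-1.5, 1.7, 2.9]
opening: 0.279
time: 7.25
tcp_pos: [0.5863, 0.0007, 0.0664]
orientation: [3.14, -0.001, 1.482]
ft_force: [-0.5, 5.0, 4.4]
opening: 0.276
```

View pics/w4.png

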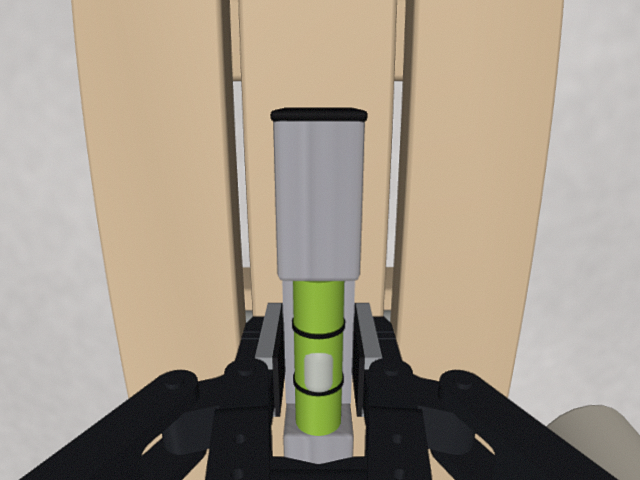

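```bash
python3 -m crank '[[[0,0,0.001],0,0],[[0,0,0.001],0,0],[[0,0,0.001],0,0]]'
python3 -m crank '[[[0,0,0.001],0,0],[[0,0,0.001],0,0],[[0,0,0.001],0,0]]'
```

```text
time: 7.6
tcp_pos: [0.5864, 0.0007, 0.0661]
orientation: [3.14, -0.001, 1.482]
ft_force: [-2.7, 5.4, 8.0]
opening: 0.274
time: 7.9
tcp_pos: [0.5864, 0.0006, 0.066]
orientation: [3.14, -0.001, 1.482]
ft_force: [-5.7, 4.8, 15.0]
opening: 0.279
```

```bash
python3 -m crank '[[[0,0,-0.001],0,0],[[0,0,-0.001],0,0],[[0,0,-0.001],0,30],[[0,0,-0.001],0,34],[[0,0,-0.001],0,40],[[0,0,-0.001],0,55],[[0,0,-0.001],0,60],[[0,0,-0.001],0,60],[[0,0,-0.001],0,60]]'
python3 -c "
from h import *
cv2.imwrite('pics/w5.png',robot.snapshot('wrist'))"
```

```text
time: 8.8
tcp_pos: [0.5859, 0.0001, 0.0648]
orientation: [3.142, 0.0, 1.482]
ft_force: [-0.4, 0.4, 0.2]
opening: 0.597
```

View pics/w5.png

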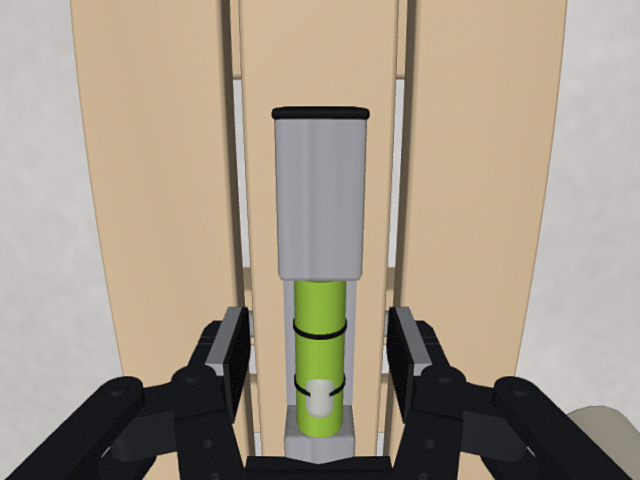

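```bash
python3 -m crank '[[[0,0,-0.03],0,60],[[0,0,-0.06],0,80],[[0,0,-0.1],0,100],[[-0.02,0,-0.12],0,100],[[-0.02,0,-0.12],0,100],[[-0.02,0,-0.12],0,100],[[-0.02,0,-0.12],0,100]]'
python3 -c "
from h import *
s=robot.get_state();cv2.imwrite('pics/w6.png',robot.snapshot('wrist'));w=robot.calibration('wrist');np.save('w6.npy',w,allow_pickle=True);print(s['tcp_pos'],s['orientation'])"
```

```text
time: 9.55
tcp_pos: [0.5835, -0.0193, 0.1829]
orientation: [-3.139, -0.0, 1.482]
ft_force: [-0.2, -0.2, -0.2]
opening: 1.002
[ 0.58347249 -0.01929926  0.18286048] [-3.13855809e+00 -2.63341348e-04  1.48192104e+00]
```

View pics/w6.png

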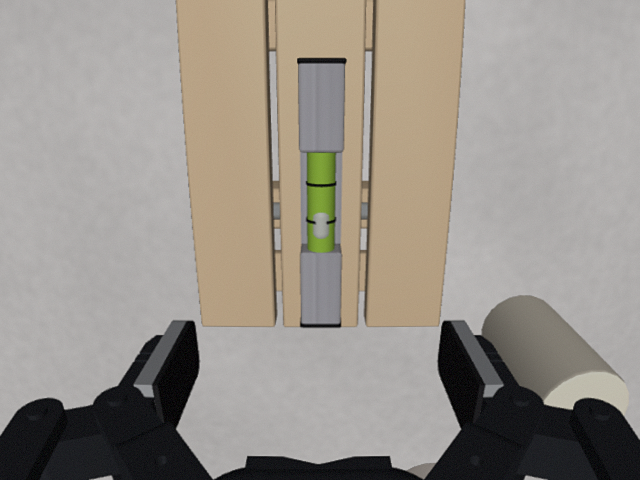

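```bash
python3 -m crank '[[[0.04,0,-0.03],-0.1,100],[[0.08,0,-0.03],-0.2,100],[[0.12,0,-0.03],-0.25,100],[[0.16,0,-0.03],-0.25,100],[[0.186,0,-0.03],-0.25,100],[[0.186,0,-0.03],-0.25,100],[[0.186,0,-0.03],-0.25,100]]'
python3 - <<'E'
from h import *
np.set_printoptions(precision=4,suppress=True)
w=np.load('w6.npy',allow_pickle=True).item()
P=onz(w,[[321,184.5],[321,221.5],[321,213],[321,237]],0.094);print(P)
P=onz(w,[[321,61],[321,323]],0.098);print('ends',P)
s=robot.get_state();cv2.imwrite('pics/w7.png',robot.snapshot('wrist'));print(s['tcp_pos'],s['orientation'],s['qpos'])
w=robot.calibration('wrist')
for r in robot.regions_of('wrist','knob_grip')[:2]: 
    print(r['score'],r['rect'],proj(w,[.6,.166,.1]))
E
```

```text
time: 10.3
tcp_pos: [0.6002, 0.166, 0.2134]
orientation: [-3.139, 0.0, 1.745]
ft_force: [-0.2, -0.8, -0.6]
opening: 0.999
[[ 0.5866  0.0147  0.094 ]
 [ 0.5848 -0.0064  0.094 ]
 [ 0.5852 -0.0014  0.094 ]
 [ 0.584  -0.0156  0.094 ]]
ends [[ 0.5922  0.0782  0.098 ]
 [ 0.5793 -0.069   0.098 ]]
[0.6002 0.166  0.2134] [-3.1394  0.0004  1.745 ] [ 0.2107  0.3375  1.1124 -0.0003  1.6939  0.0364]
0.82 [290.7, 189.9, 353.7, 255.8] [[319.7077 228.2756]]
```

View pics/w7.png

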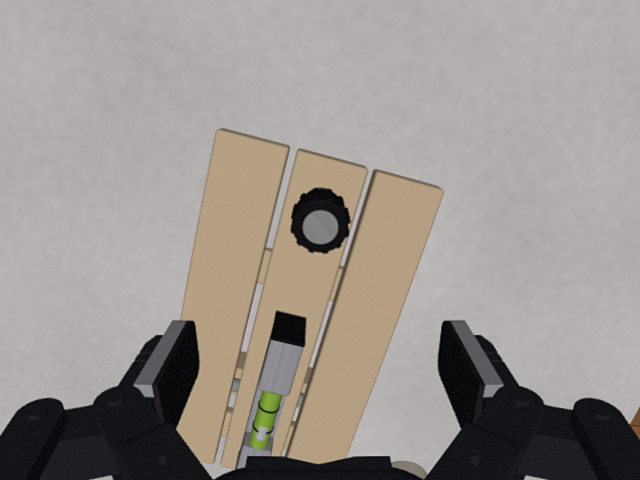

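```bash
python3 -m crank '[[[0.001,0,0.04],0,100],[[0.001,0,0.08],0,100],[[0.001,0,0.11],0,100],[[0.001,0,0.13],0,100],[[0.001,0,0.14],0,100],[[0.001,0,0.145],0,100],[[0.001,0,0.145],0,60],[[0.001,0,0.145],0,60],[[0.001,0,0.145],0,0],[[0.001,0,0.145],0,0],[[0.001,0,0.145],0,0],[[0.001,0,0.145],0,0],[[0.001,0,0.145],0,0],[[0.001,0,0.145],0,0]]' 50
```

```text
time: 11.8
tcp_pos: [0.6011, 0.1666, 0.0713]
orientation: [3.14, 0.0, 1.744]
ft_force: [-0.6, -0.3, 5.7]
opening: 0.403
```

```bash
python3 -m crank '[[[0,0,-0.002],0.05,0],[[0,0,-0.002],0.15,0],[[0,0,-0.002],0.25,0],[[0,0,-0.002],0.35,0],[[0,0,-0.002],0.45,0],[[0,0,-0.002],0.55,0],[[0,0,-0.002],0.65,0],[[0,0,-0.002],0.75,0],[[0,0,-0.002],0.85,0],[[0,0,-0.002],0.95,0],[[0,0,-0.002],1.0,0],[[0,0,-0.002],1.0,0]]'
python3 -c "
from h import *
s=robot.get_state();print(s['qpos'],s['moment']);cv2.imwrite('pics/w8.png',robot.snapshot('wrist'));cv2.imwrite('pics/s8.png',robot.snapshot('scene'))"
```

```text
time: 13.0
tcp_pos: [0.6, 0.167, 0.0714]
orientation: [-3.141, 0.001, 0.696]
ft_force: [-1.8, 2.3, -1.1]
opening: 0.409
[2.11838906e-01 4.26669899e-01 1.28723494e+00 6.14245284e-04
 1.42884975e+00 1.08607247e+00] [ 0.18470056  0.23543255 -0.1104455 ]
```

View pics/w8.png

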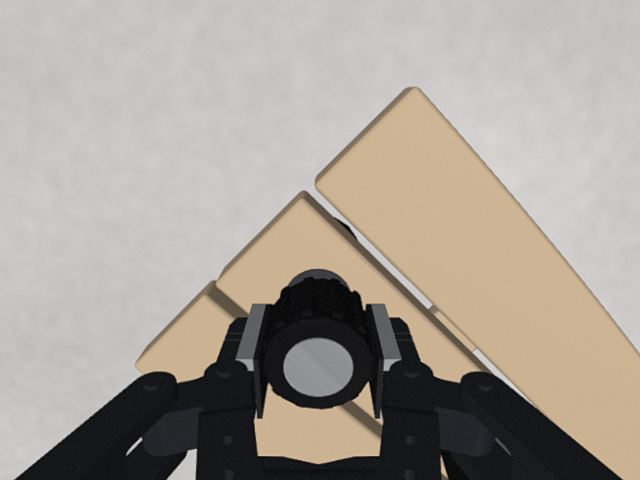

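View pics/s8.png

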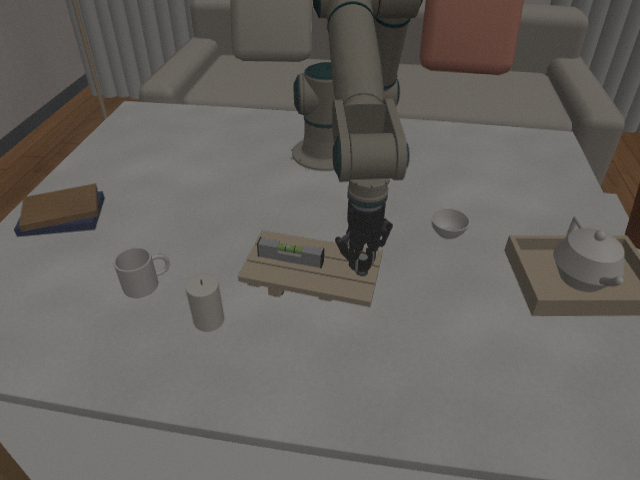

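```bash
python3 -m crank '[[[0,0,0],0.05,0],[[0,0,0],0.15,0],[[0,0,0],0.25,0],[[0,0,0],0.35,0],[[0,0,0],0.45,0],[[0,0,0],0.55,0],[[0,0,0],0.65,0],[[0,0,0],0.75,0],[[0,0,0],0.85,0],[[0,0,0],0.95,0],[[0,0,0],1.0,0],[[0,0,0],1.0,0]]'
python3 -m crank '[[[0,0,0],0.05,0],[[0,0,0],0.15,0],[[0,0,0],0.25,0],[[0,0,0],0.25,0],[[0,0,0],0.25,0],[[0,0,0],0.25,0],[[0,0,0],0.25,0],[[0,0,0],0.25,0],[[0,0,0],0.25,0],[[0,0,0],0.25,0],[[0,0,0],0.25,0],[[0,0,0],0.25,0],[[0,0,0],0.25,0],[[0,0,0],0.25,0],[[0,0,0],0.25,0]]'
python3 -c "
from h import *
s=robot.get_state();print(s['qpos'],s['moment']);cv2.imwrite('pics/w9.png',robot.snapshot('wrist'));np.save('w9.npy',robot.calibration('wrist'),allow_pickle=True)"
```

```text
time: 14.3
tcp_pos: [0.5997, 0.168, 0.0714]
orientation: [-3.14, 0.002, -0.35]
ft_force: [-3.6, 8.0, -1.7]
opening: 0.404
time: 15.8
tcp_pos: [0.5999, 0.1683, 0.0714]
orientation: [-3.14, 0.003, -0.61]
ft_force: [-2.1, 8.5, -2.0]
opening: 0.402
[0.21296368 0.42690473 1.28696956 0.00303957 1.42835314 2.39332866] [ 1.13569866  0.44479929 -0.12203904]
```

View pics/w9.png

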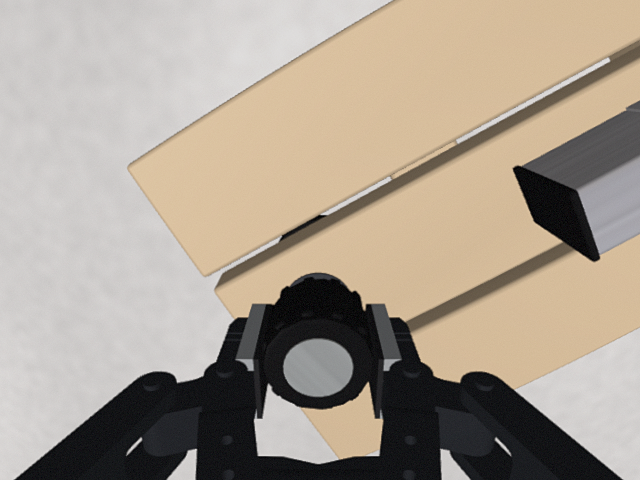

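```bash
python3 -m crank '[[[0,0,0],0,60],[[0,0,0],0,80],[[0,0,0],0,100],[[0,0,0],0,100],[[0,0,-0.03],0,100],[[0,0,-0.07],0,100],[[0,0,-0.1],0,100],[[0,0.04,-0.1],0,100],[[0,0.08,-0.1],0,100],[[-0.003,0.12,-0.1],0,100],[[-0.003,0.142,-0.1],0,100],[[-0.003,0.142,-0.1],0,100],[[-0.003,0.142,-0.1],0,100]]'
python3 -c "
from h import *
s=robot.get_state();print(s['tcp_pos']);cv2.imwrite('pics/w10.png',robot.snapshot('wrist'));np.save('w10.npy',robot.calibration('wrist'),allow_pickle=True)
im=cv2.imread('pics/w10.png');cv2.imwrite('pics/w10c.png',cv2.resize(im[0:240,160:480],None,fx=2.4,fy=2.4,interpolation=3))"
```

```text
time: 17.15
tcp_pos: [0.5167, 0.0518, 0.1723]
orientation: [-3.141, -0.001, -0.613]
ft_force: [0.2, -0.3, -0.1]
opening: 0.998
[0.51669788 0.0518428  0.17232371]
```

View pics/w10c.png

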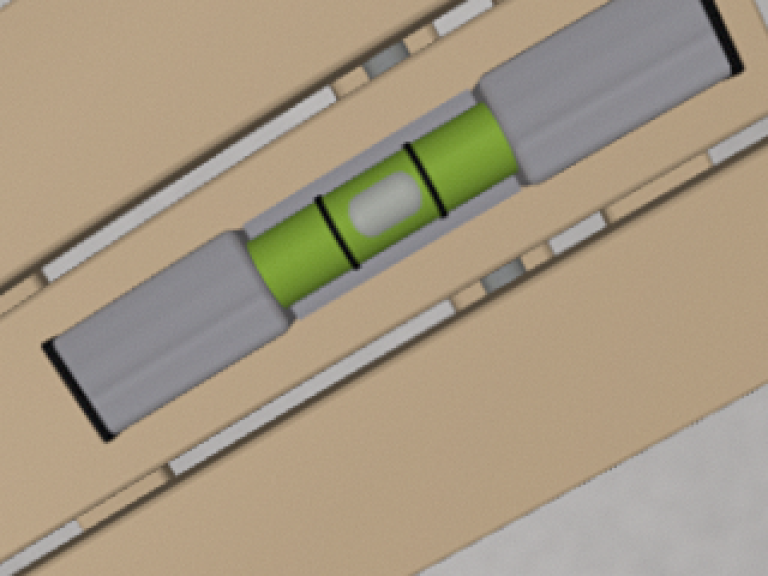

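```bash
cat > bub.py <<'E'
from h import *
import sys
def bub(im,w,save=None,c=(0.586,0.004),yaw=85.0):
    # rectify a patch of plane z=0.096, 5px/mm; column axis = board y
    y=np.radians(yaw);e=np.array([np.cos(y),np.sin(y)]);n=np.array([np.sin(y),-np.cos(y)])
    S=5;u=np.arange(-45*S,45*S)/S/1000;v=np.arange(-15*S,15*S)/S/1000
    U,V=np.meshgrid(u,v)
    P=np.stack([c[0]+U*e[0]+V*n[0],c[1]+U*e[1]+V*n[1],np.full_like(U,.096)],-1)
    q=proj(w,P.reshape(-1,3)).reshape(U.shape+(2,)).astype(np.float32)
    r=cv2.remap(im,q[...,0],q[...,1],cv2.INTER_CUBIC)
    if save: cv2.imwrite(save,cv2.resize(r,None,fx=1.7,fy=1.7))
    return r,u*1000,v*1000
if __name__=='__main__':
    w=np.load(sys.argv[1]+'.npy',allow_pickle=True).item();im=cv2.imread(f'pics/{sys.argv[1]}.png')
    r,u,v=bub(im,w,f'pics/{sys.argv[1]}r.png')
    f=r.astype(int);g=(f[...,1]-f[...,0]>45)
    m=cv2.morphologyEx(g.astype(np.uint8),cv2.MORPH_OPEN,np.ones((5,5)))
    ys,xs=np.nonzero(m);yc=ys.mean();print('vial u',u[xs.min()],u[xs.max()],'v',v[int(yc)])
    b=r[int(yc)-8:int(yc)+9].astype(float).mean(0)
    np.set_printoptions(linewidth=160,precision=0,suppress=True)
    for i in range(0,len(u),4): 
        if abs(u[i])<32: print(f'{u[i]:.1f}',b[i])
E
python3 bub.py w10
```

```text
vial u -28.6 27.6 v -0.2
-31.4 [143. 138. 138.]
-30.6 [141. 137. 137.]
-29.8 [135. 130. 132.]
-29.0 [109. 121. 117.]
-28.2 [ 57. 162. 127.]
-27.4 [ 57. 163. 127.]
-26.6 [ 58. 163. 128.]
-25.8 [ 58. 162. 127.]
-25.0 [ 58. 163. 127.]
-24.2 [ 58. 163. 127.]
-23.4 [ 58. 163. 128.]
-22.6 [ 58. 162. 127.]
-21.8 [ 57. 162. 127.]
-21.0 [ 58. 162. 128.]
-20.2 [ 57. 162. 127.]
-19.4 [ 58. 162. 127.]
-18.6 [ 58. 162. 127.]
-17.8 [ 58. 161. 127.]
-17.0 [ 56. 162. 126.]
-16.2 [ 57. 162. 127.]
-15.4 [ 57. 162. 127.]
-14.6 [ 59. 162. 127.]
-13.8 [ 57. 162. 127.]
-13.0 [ 58. 164. 129.]
-12.2 [ 52. 149. 117.]
-11.4 [19. 22. 20.]
-10.6 [28. 65. 51.]
-9.8 [ 54. 165. 129.]
-9.0 [104. 156. 135.]
-8.2 [149. 151. 150.]
-7.4 [153. 158. 156.]
-6.6 [156. 163. 160.]
-5.8 [159. 165. 163.]
-5.0 [159. 165. 162.]
-4.2 [158. 164. 162.]
-3.4 [159. 165. 162.]
-2.6 [159. 166. 162.]
-1.8 [158. 164. 162.]
-1.0 [159. 165. 162.]
-0.2 [158. 165. 162.]
0.6 [158. 164. 162.]
1.4 [159. 165. 162.]
2.2 [158. 164. 162.]
3.0 [159. 165. 162.]
3.8 [160. 166. 163.]
4.6 [160. 165. 163.]
5.4 [156. 158. 156.]
6.2 [ 88. 160. 133.]
7.0 [ 53. 162. 125.]
7.8 [ 57. 162. 127.]
8.6 [ 58. 166. 130.]
9.4 [30. 75. 59.]
10.2 [17. 12. 13.]
11.0 [ 50. 142. 112.]
11.8 [ 58. 165. 129.]
12.6 [ 57. 162. 127.]
13.4 [ 58. 161. 126.]
14.2 [ 56. 161. 126.]
15.0 [ 57. 162. 127.]
15.8 [ 56. 161. 126.]
16.6 [ 57. 161. 127.]
17.4 [ 56. 161. 127.]
18.2 [ 58. 162. 127.]
19.0 [ 57. 162. 127.]
19.8 [ 55. 161. 126.]
20.6 [ 56. 160. 126.]
21.4 [ 57. 162. 127.]
22.2 [ 57. 161. 126.]
23.0 [ 57. 161. 126.]
23.8 [ 56. 161. 125.]
24.6 [ 56. 161. 127.]
25.4 [ 56. 161. 126.]
26.2 [ 57. 162. 127.]
27.0 [ 53. 164. 127.]
27.8 [ 96. 109. 105.]
28.6 [125. 120. 122.]
29.4 [140. 135. 136.]
30.2 [144. 138. 139.]
31.0 [142. 137. 138.]
31.8 [144. 138. 140.]
```

View pics/w10r.png

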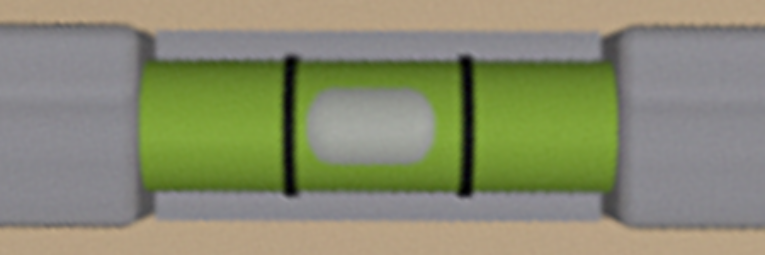

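```bash
python3 -m crank '[[[0,-0.04,0],0,100],[[0,-0.08,0],0,100],[[0.004,-0.12,0],0,100],[[0.005,-0.141,0],0,100],[[0.005,-0.141,0],0,100],[[0.005,-0.141,0.04],0,100],[[0.005,-0.141,0.075],0,100],[[0.005,-0.141,0.095],0,100],[[0.005,-0.141,0.1],0,100],[[0.005,-0.141,0.1],0,50],[[0.005,-0.141,0.1],0,50],[[0.005,-0.141,0.1],0,0],[[0.005,-0.141,0.1],0,0],[[0.005,-0.141,0.1],0,0],[[0.005,-0.141,0.1],0,0],[[0.005,-0.141,0.1],0,0]]' 50
python3 -m crank '[[[0,0,0],0.05,0],[[0,0,0],0.1,0],[[0,0,0],0.15,0],[[0,0,0],0.17,0],[[0,0,0],0.17,0],[[0,0,0],0.17,0],[[0,0,0],0.17,0]]'
```

```text
time: 18.8
tcp_pos: [0.6034, 0.1659, 0.0744]
orientation: [-3.136, -0.003, -0.612]
ft_force: [5.2, 5.2, 2.4]
opening: 0.41
time: 19.5
tcp_pos: [0.6031, 0.1655, 0.0743]
orientation: [-3.136, -0.002, -0.79]
ft_force: [3.7, 4.6, 6.4]
opening: 0.404
```

```bash
python3 -m crank '[[[0,0,0],0,60],[[0,0,0],0,80],[[0,0,0],0,100],[[0,0,0],0,100],[[0,0,-0.03],0,100],[[0,0,-0.07],0,100],[[0,0,-0.1],0,100],[[0,0.04,-0.1],0,100],[[0.01,0.08,-0.1],0,100],[[0.018,0.12,-0.1],0,100],[[0.018,0.1265,-0.1],0,100],[[0.018,0.1265,-0.1],0,100],[[0.018,0.1265,-0.1],0,100],[[0.018,0.1265,-0.1],0,100],[[0.018,0.1265,-0.1],0,100],[[0.018,0.1265,-0.1],0,100],[[0.018,0.1265,-0.1],0,100],[[0.018,0.1265,-0.1],0,100]]'
python3 -c "
from h import *
s=robot.get_state();print(s['tcp_pos']);cv2.imwrite('pics/w11.png',robot.snapshot('wrist'));np.save('w11.npy',robot.calibration('wrist'),allow_pickle=True)"
python3 bub.py w11 | grep -v '\[ 5[0-9]\.\|\[15'
```

```text
time: 21.3
tcp_pos: [0.5244, 0.0629, 0.1717]
orientation: [3.142, 0.0, -0.79]
ft_force: [-0.2, 0.0, 0.4]
opening: 1.001
[0.5243783  0.06288761 0.17173669]
vial u -29.6 26.8 v -0.6
-31.4 [142. 137. 138.]
-30.6 [136. 132. 135.]
-29.8 [104. 123. 116.]
-27.4 [ 60. 165. 130.]
-13.8 [ 60. 168. 131.]
-12.2 [17. 10. 12.]
-11.4 [29. 73. 57.]
-10.6 [ 60. 169. 132.]
-9.0 [103. 158. 137.]
-5.8 [162. 168. 165.]
-5.0 [161. 167. 164.]
-4.2 [161. 168. 165.]
-3.4 [161. 167. 164.]
-2.6 [162. 168. 165.]
-1.8 [161. 167. 165.]
-1.0 [161. 168. 165.]
-0.2 [160. 167. 164.]
0.6 [161. 167. 164.]
1.4 [161. 168. 165.]
2.2 [161. 167. 164.]
3.0 [161. 167. 165.]
3.8 [161. 168. 165.]
4.6 [161. 167. 164.]
5.4 [160. 160. 159.]
6.2 [ 92. 162. 135.]
8.6 [29. 69. 55.]
9.4 [16. 10. 11.]
27.0 [ 98. 112. 106.]
27.8 [128. 124. 127.]
28.6 [141. 137. 138.]
29.4 [146. 140. 141.]
30.2 [144. 139. 139.]
31.0 [145. 139. 140.]
31.8 [144. 139. 140.]
```

View pics/w11.png

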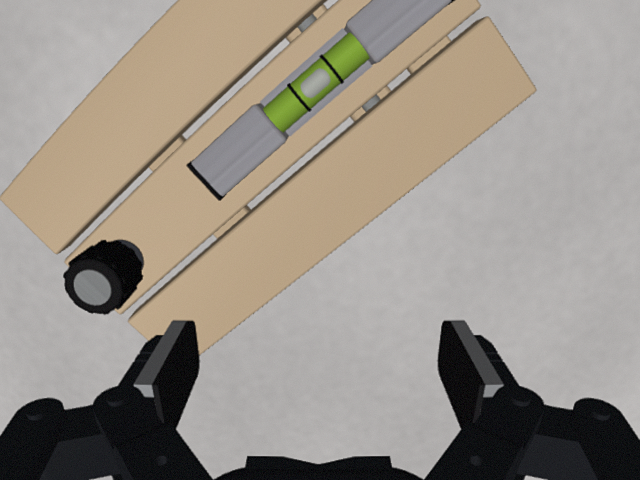

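View pics/w11r.png

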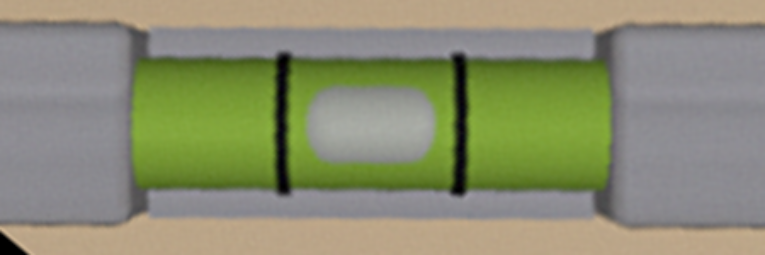

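```bash
python3 -m crank '[[[0.02,0.006,0],-0.14,0],[[0.04,0.012,0],-0.28,0],[[0.06,0.018,0],-0.42,0],[[0.08,0.025,0],-0.56,0],[[0.1,0.03,0],-0.7,0],[[0.119,0.038,0],-0.84,0],[[0.119,0.038,0],-0.98,0],[[0.119,0.038,0],-1.0,0],[[0.119,0.038,0],-1.0,0]]' 50
python3 -m crank '[[[0,0,0],-0.14,0],[[0,0,0],-0.28,0],[[0,0,0],-0.42,0],[[0,0,0],-0.56,0],[[0,0,0],-0.7,0],[[0,0,0],-0.84,0],[[0,0,0],-0.98,0],[[0,0,0],-1.0,0],[[0,0,0],-1.0,0]]'
python3 -m crank '[[[0,0,0.02],-0.14,0],[[0,0,0.04],-0.17,0],[[0,0,0.04],-0.17,0],[[0,0,0.04],-0.17,0],[[0,0,0.04],-0.17,0]]'
python3 -c "
from h import *
cv2.imwrite('pics/w12.png',robot.snapshot('wrist'));print(robot.get_state()['ft_force'])"
```

```text
time: 22.25
tcp_pos: [0.581, -0.0484, 0.1718]
orientation: [-3.141, 0.0, 0.254]
ft_force: [0.5, -0.0, -0.5]
opening: -0.007
time: 23.15
tcp_pos: [0.581, -0.0482, 0.1719]
orientation: [3.141, -0.0, 1.3]
ft_force: [-1.5, -0.1, -0.1]
opening: -0.001
time: 23.65
tcp_pos: [0.5817, -0.0486, 0.1334]
orientation: [3.139, 0.0, 1.48]
ft_force: [-0.6, 0.1, 1.3]
opening: 0.005
[ 1.05412055  0.29968938 -0.19542114]
```

View pics/w12.png

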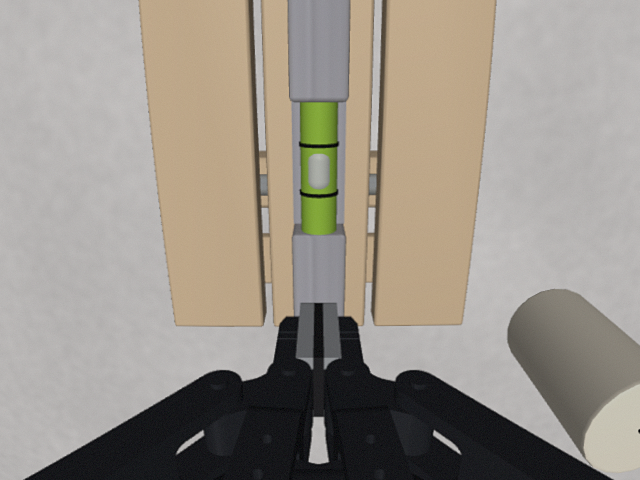

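```bash
python3 -m crank '[[[0,0,0.015],0,0],[[0,0,0.025],0,0],[[0,0,0.03],0,0],[[0,0,0.032],0,0],[[0,0,0.033],0,0],[[0,0,0.033],0,0],[[0,0,0.033],0,0]]'
python3 -m crank '[[[0,0,0.001],0,0],[[0,0,0.001],0,0],[[0,0,0.001],0,0]]'
python3 -m crank '[[[0,0,0.001],0,0],[[0,0,0.001],0,0],[[0,0,0.001],0,0]]'
```

```text
time: 24.4
tcp_pos: [0.5813, -0.0486, 0.0993]
orientation: [3.141, 0.0, 1.482]
ft_force: [0.3, 0.5, 0.1]
opening: -0.002
time: 24.7
tcp_pos: [0.5812, -0.0486, 0.0981]
orientation: [3.141, 0.0, 1.482]
ft_force: [0.4, -0.0, 2.0]
opening: -0.003
time: 25.0
tcp_pos: [0.5813, -0.0486, 0.0981]
orientation: [3.14, 0.0, 1.482]
ft_force: [-2.2, 0.5, 5.7]
opening: 0.001
```

```bash
python3 -m crank '[[[0,0,0.001],0,0],[[0,0,0.002],0,0],[[0,0,0.002],0,0],[[0,0,0.002],0,0],[[0,0,0.002],0,0]]'
python3 -m crank '[[[0,0,0],0,0],[[0,0,0],0,0],[[0,0,0],0,0],[[0,0,0],0,0],[[0,0,0],0,0]]'
```

```text
time: 25.5
tcp_pos: [0.5819, -0.0487, 0.0981]
orientation: [3.138, 0.0, 1.482]
ft_force: [-5.4, 0.8, 14.7]
opening: 0.001
time: 26.0
tcp_pos: [0.5819, -0.0487, 0.0981]
orientation: [3.138, 0.0, 1.482]
ft_force: [-6.6, 0.6, 15.8]
opening: 0.002
```

```bash
python3 -m crank '[[[0,-0.001,0],0,0],[[0,-0.001,0],0,0],[[0,-0.001,0],0,0],[[0,-0.001,0],0,0],[[0,-0.001,0],0,0],[[0,-0.001,0],0,0],[[0,-0.001,0],0,0],[[0,-0.001,0],0,0],[[0,-0.001,0],0,0],[[0,-0.001,0],0,0],[[0,-0.001,0],0,0],[[0,-0.001,0],0,0],[[0,-0.001,0],0,0],[[0,-0.001,0],0,0]]'
python3 -c "
from h import *
cv2.imwrite('pics/w13.png',robot.snapshot('wrist'));np.save('w13.npy',robot.calibration('wrist'),allow_pickle=True);cv2.imwrite('pics/s13.png',robot.snapshot('scene'));print(robot.get_state()['ft_force'])"
python3 bub.py w13 | grep -v '\[ 5[0-9]\.\|\[15'
```

```text
time: 27.4
tcp_pos: [0.5813, -0.0486, 0.098]
orientation: [3.137, 0.0, 1.482]
ft_force: [-3.0, 1.3, 13.3]
opening: -0.003
[-2.41667126  0.19709556 13.72413209]
vial u -30.0 26.6 v -0.6
-29.8 [ 80. 166. 133.]
-13.8 [ 60. 177. 138.]
-13.0 [24. 47. 38.]
-12.2 [17. 11. 14.]
-11.4 [ 45. 130. 101.]
-10.6 [ 60. 173. 135.]
-9.0 [134. 149. 142.]
-7.4 [161. 168. 165.]
-6.6 [168. 175. 172.]
-5.8 [168. 175. 172.]
-5.0 [168. 175. 172.]
-4.2 [169. 176. 173.]
-3.4 [169. 175. 173.]
-2.6 [169. 176. 173.]
-1.8 [168. 175. 172.]
-1.0 [168. 175. 172.]
-0.2 [168. 175. 173.]
0.6 [169. 175. 173.]
1.4 [169. 176. 173.]
2.2 [168. 176. 172.]
3.0 [171. 178. 175.]
3.8 [177. 183. 181.]
4.6 [178. 184. 182.]
5.4 [179. 182. 181.]
8.6 [18.  8. 11.]
9.4 [19. 34. 28.]
10.2 [ 62. 180. 140.]
13.4 [ 60. 172. 134.]
16.6 [ 60. 172. 134.]
19.0 [ 60. 171. 134.]
20.6 [ 60. 172. 134.]
21.4 [ 60. 172. 135.]
22.2 [ 60. 172. 135.]
23.0 [ 60. 172. 135.]
23.8 [ 60. 171. 134.]
24.6 [ 60. 173. 135.]
25.4 [ 60. 172. 134.]
27.0 [98. 92. 95.]
27.8 [128. 125. 126.]
```

View pics/w13.png

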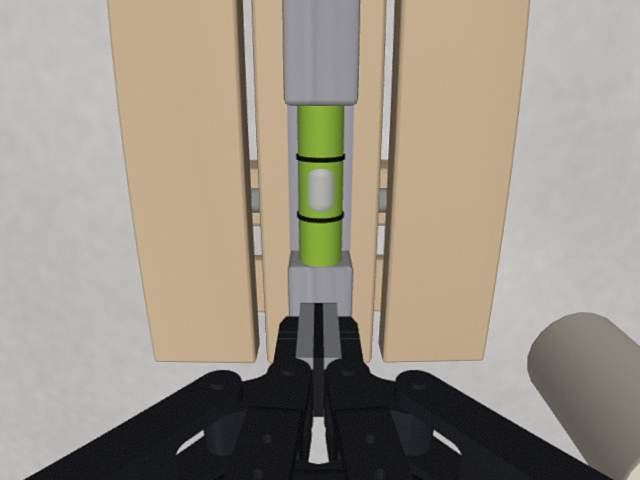

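View pics/s13.png

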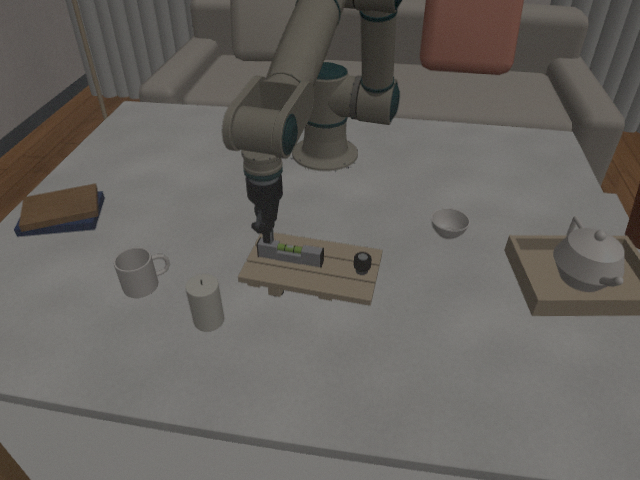

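```bash
python3 -c "
from h import *
print(robot.finish_job());s=robot.get_state();print(s['time'],s['ft_force'])"
```

```text
the job is handed in; nothing more can be done
None
the job is handed in; nothing more can be done
```

The job is handed in at about 27.5 s, inside the 72 s limit, with the arm still pressing the level and the bubble centred.

- **Laying the level:** I picked it up in the middle and lowered it lengthwise onto the shelf until it rested there, at about 15 N. Then I eased off and let go.
- **Turning the knob:** I turned it clockwise 2.36 rad, then 0.18 rad more after a bubble reading showed it 0.85 mm off.
- **Pressing:** The shut fingers press on the solid hinge-side end of the level. The force was steady at about 13.5 N down, with 2–3 N sideways left after I corrected a larger sideways load.

**Last checks:**
- After the second knob turn the bubble was within about 0.1 mm of the middle of its rings. While pressed it was about 0.2 mm off.
- In the last scene picture the candle, mug and bowl stand where they were.
- No check failed. The force was not read again after hand-in, because the robot takes no more calls then.

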